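Put three drive parts back on their own trays

ROBOT

A 6-joint arm with a two-finger parallel gripper is mounted at the origin on the work surface. World frame = base frame: x ahead of the robot, y to its left, z up, the work surface at z = 0. Lengths are in m, angles in rad, forces in N, time in s.
With the tool pointing down it reaches from about 0.325 to 1 m from the base axis. Payload 5.1 kg.
Tool frame: the origin (TCP) lies between the finger pads; the fingertips stand 14 mm ahead of it and the grasp point (between the pads) lies 5 mm behind it; z points along the fingers, x is the direction in which the jaws open and shut, and the axes are right-handed (so a half turn about z gives the same grasp; the last joint's range is limited). The gripper opens to 85 mm and grips with 20 to 120 N. Pads are 22 mm wide; open, the fingers measure 114 mm over their backs; the gripper's body (76 mm by 85 mm) begins 54 mm behind the grasp point. The pads swing forward as they close: fully open they stand 13 mm farther back than shut.
Start: joints at [1.17, 0.124, 1.65, -0, 1.367, -0.083], TCP at [0.203, 0.617, 0.245] pointing down, gripper open.
Joint ranges: [-2.61, 2.61], [-1.02, 2.33], [0.03, 2.71], [-1.35, 4.49], [0.32, 2.68], [-2.91, 2.91]. Speed limits (rad/s): [2.57, 2.57, 3.14, 3.14, 3.14, 3.14].

INTERFACE

Orientations are given as [roll, pitch, yaw] about the fixed x, y, z axes, in that order (R = Rz(yaw) Ry(pitch) Rx(roll)).
In Python, from rig import sense, snapshot, order gives the robot as it stands.
- The arm moves only by the tool servo_tool, never from a script. Its argument "increments" is a list of rows, each an object with "fingers": the finger opening in mm, from 0 to 85.4; "linear": the shift along the tool's x, y, z in mm, a list of three; "rotation": the turn, a rotation vector about the tool's x, y, z in rad, a list of three. In form: [{"fingers": fingers, "linear": [x, y, z], "rotation": [rx, ry, rz]}, ...]. A call has 1 to 5 rows; each row shifts and turns the pose as measured when the row begins, along the tool's axes as they then stand; what a row does not reach is not made up. A row lasts 1/10 s, in which the tool goes at most 50 mm and 8.59 degrees, less where a joint would pass 70% of its speed; a pose out of reach is approached as far as the arm can. A call is refused whole if a number of a shift passes 50 or a number of a turn 0.15, either way. A call with a gripper value outside its range is refused whole. The fingers move at their own pace and stop on an object; "grip_force" is the grip in N (left out, the last holds). Time passes only in rows, so rows that do not move let the fingers close. It gives the time, the measured TCP pose, the force and the opening at its end, in the units of the state.
- sense(): the state, without advancing time (a new reading comes with each control period).
- snapshot(name): name is "side" or "top"; returns a dict with "color" (420x560x3 uint8, red, green, blue), "range_z" (420x560 float32, m along the optical axis (not along the pixel's ray), 0 where there is no reading), "camera_matrix" (3x3 intrinsics, pixels), "rvec" (rotation vector, rad) and "tvec" (3), from world to camera coordinates, as OpenCV has them. Camera axes: x right, y down, z forward; pixel columns grow to the right and rows downward; lengths in m; the calibration is good to about 2 mm. A picture is of the moment at which its call begins.
- order.hand_in(): hands the job in, once; it reports no verdict.
The state is a dict: "t": time; "joint_positions": joint angles; "qvel": joint speeds; "joint_torque": joint torques, N m; "eef_pos": TCP position; "tool_rot": TCP orientation; "force": force on the tool from outside, world axes, zero at the start; "moment": the same for the moment, N m; "opening": finger opening in m.
Only numpy, scipy, OpenCV 4.12 (cv2) and the standard library are available. Lean on these libraries where they do the work, as an engineer would, in place of code of your own. Each camera call takes 0.05 s, during which the arm holds its last target. There are 200 camera calls.

TASK

The pulley, the motor and the bearing stand on one another's trays in the robot training lab: first clear the hexagonal spare tray by setting its cover plate centrally on top of the pile of boards (feel for the top, its height varies), then, parking one part on the spare tray on the way, move each part to the middle of its own tray: pulley on the round, motor on the square, bearing lengthwise on the oblong one. Keep everything upright, set it down gently without dropping it, and leave the spare tray empty and all of it released.

Things in the scene. Friction and masses are not known exactly. Their poses are not given: they have to be found in the camera images.
- pulley: Loose black toothed-belt pulley lying flat, hub up: flanged wheel 70 mm across and 16 mm high, above it a central round hub 30 mm across up to 50 mm height, the place to grip. Origin at the centre of its underside, z up. About 0.16 kg. At the start it stands on the square tray.
- motor: Loose small gearmotor standing upright: square aluminium flange 56 x 56 x 14 mm at the bottom, above it a round steel can 36 mm across with a black end cap, 80 mm high in all; grip the can. Origin at the centre of its underside, z up, x and y along the flange's sides. About 0.32 kg. At the start it stands on the oblong tray.
- bearing: Loose grey cast pillow-block bearing: foot 84 (x) x 36 (y) x 14 mm, above it a round-topped housing 40 mm long in x and 26 mm thick in y, up to 56 mm height; grip the housing across its 26 mm (fingers closing along its y). Origin at the centre of its underside, x along the long foot, z up. About 0.28 kg. At the start it stands on the round tray.
- cover: Loose steel cover plate, 80 x 80 x 6 mm, with an upright round dark knob 24 mm across in its middle, top of the knob 52 mm above the plate's underside; grip the knob. Origin at the centre of its underside, z up, x and y along its sides. About 0.3 kg. At the start it lies on the hexagonal spare tray.
- round_tray: Blue plastic round tray, 100 mm across: the pulley's own place. Fixed to the bench, 8 mm high, flat on top without a rim; origin at the centre of its underside (on the bench), z up. 
- square_tray: Blue plastic square tray, 90 x 90 mm: the motor's own place. Fixed to the bench, 8 mm high, flat on top without a rim; origin at the centre of its underside (on the bench), z up. x and y along its sides.
- oblong_tray: Blue plastic oblong tray, 130 mm (its x) by 70 mm (its y): the bearing's own place. Fixed to the bench, 8 mm high, flat on top without a rim; origin at the centre of its underside (on the bench), z up. 
- spare_tray: Blue plastic hexagonal tray, 110 mm across flats: the spare place for parking. Fixed to the bench, 8 mm high, flat on top without a rim; origin at the centre of its underside (on the bench), z up. 
- pile_base: Dark steel base, 108 x 108 x 8 mm, fixed to the bench, that carries a pile of plywood boards 90 x 90 mm, centred on it within 3 mm, square to it and immovable. Origin at the centre of the base's underside (on the bench), z up. The height of the pile differs every time: its top lies somewhere between 25 and 60 mm above the bench and is not given.

How it is judged:
On the way, in this order (a step that is already met when the one before it is completed fails the run):
1. the cover plate lies released and at rest on the pile of boards, within 15 mm of its middle (horizontal distance between cover and pile_base below 0.015 m and z of cover in the frame of pile_base above 0.02 m and contact force between the fingers and cover below 0.05 N and linear speed of cover below 0.02 m/s and angular speed of cover below 0.2 rad/s and angle between cover's own z axis and vertical below 0.08 rad), for 0.2 s.
2. one of the three parts stands released on the spare tray, within 30 mm of its middle (((horizontal distance between pulley and spare_tray below 0.03 m and z of pulley in the frame of spare_tray between 0.004 and 0.013 m and contact force between the fingers and pulley below 0.05 N and linear speed of pulley below 0.02 m/s and angular speed of pulley below 0.2 rad/s and angle between pulley's own z axis and vertical below 0.08 rad) or (horizontal distance between motor and spare_tray below 0.03 m and z of motor in the frame of spare_tray between 0.004 and 0.013 m and contact force between the fingers and motor below 0.05 N and linear speed of motor below 0.02 m/s and angular speed of motor below 0.2 rad/s and angle between motor's own z axis and vertical below 0.08 rad) or (horizontal distance between bearing and spare_tray below 0.03 m and z of bearing in the frame of spare_tray between 0.004 and 0.013 m and contact force between the fingers and bearing below 0.05 N and linear speed of bearing below 0.02 m/s and angular speed of bearing below 0.2 rad/s and angle between bearing's own z axis and vertical below 0.08 rad))), for 0.2 s.
At the end, for the whole second after the job is handed in: Cover level on the pile, within 15 mm of the middle of its base; pulley, motor, bearing upright on the round, square, oblong tray, within 12 mm of its middle, the bearing within 14 degrees of the oblong tray's length; all released and at rest (all of step 1 and horizontal distance between pulley and round_tray below 0.012 m and z of pulley in the frame of round_tray between 0.004 and 0.013 m and contact force between the fingers and pulley below 0.05 N and linear speed of each of pulley, motor, bearing below 0.02 m/s and angular speed of each of pulley, motor, bearing below 0.2 rad/s and angle between each of pulley, motor, bearing's own z axis and vertical below 0.08 rad and horizontal distance between motor and square_tray below 0.012 m and z of motor in the frame of square_tray between 0.004 and 0.013 m and contact force between the fingers and motor below 0.05 N and horizontal distance between bearing and oblong_tray below 0.012 m and z of bearing in the frame of oblong_tray between 0.004 and 0.013 m and contact force between the fingers and bearing below 0.05 N and angle between the x axis of bearing and the x axis of oblong_tray, either way round below 0.25 rad); the robot touches nothing.
It fails at once if a part or the cover is dropped or knocked loose (moves faster than 0.4 m/s while no finger touches it) ((contact force between the fingers and pulley below 0.01 N and linear speed of pulley above 0.4 m/s) or (contact force between the fingers and motor below 0.01 N and linear speed of motor above 0.4 m/s) or (contact force between the fingers and bearing below 0.01 N and linear speed of bearing above 0.4 m/s) or (contact force between the fingers and cover below 0.01 N and linear speed of cover above 0.4 m/s)).
It fails at once if a part or the cover is tipped by more than 30 degrees (angle between any of pulley, motor, bearing, cover's own z axis and vertical above 0.52 rad).
It also fails if it takes over 128 s, if anything falls off the work surface, if the arm or the gripper's body presses on something with over 40 N, if the wrist force passes 120 N, or if a joint passes its speed limit or range.

## Working session

There is one attempt and no reset: what is moved stays moved. The work goes in short steps, Python scripts to look and compute and a tool call to move; the robot and the scene stay as the last step left them, time stands still between calls to the robot, and variables do not carry over. Pictures are saved under pics/ and viewed, about 12 in all and at most 16, crops included, and the job is handed in when it is done.

Besides the shell and the picture viewer there is one more tool, called after ">>>" as a command line: name --argument value ..., lists and objects as JSON in quotes. servo_tool: Moves the arm, as the interface text tells. Its arguments: {"type":"object","properties":{"increments":{"type":"array","items":{"type":"object","properties":{"fingers":{"type":"number"},"linear":{"type":"array","items":{"type":"number"}},"rotation":{"type":"array","items":{"type":"number"}}}}},"grip_force":{"type":"number"}},"required":["increments"]}

```bash
mkdir -p pics; ls; python3 - <<'E'
from rig import sense,snapshot
import cv2,numpy as np
print(sense())
for n in("top","side"):
    s=snapshot(n); np.savez(f"pics/{n}0.npz",**s)
    cv2.imwrite(f"pics/{n}0.png",s["color"][:,:,::-1])
    R=cv2.Rodrigues(s["rvec"])[0]; print(n,s["camera_matrix"].tolist(),(-R.T@s["tvec"].ravel()),R[2])
E
```

```text
pics
{'t': 0.0, 'joint_positions': array([ 1.17039551e+00,  1.24514414e-01,  1.65167790e+00,  4.36538547e-06,
        1.36747754e+00, -8.26027637e-02]), 'qvel': array([ 5.74067335e-05,  3.25996858e-04,  1.11910761e-03, -5.11759541e-04,
       -2.62110707e-04, -7.60476592e-04]), 'joint_torque': array([-6.37688427e-04, -4.23596048e+01, -3.65457988e+01, -1.77739375e-04,
        6.74459923e-03,  3.94217949e-06]), 'eef_pos': array([0.20291159, 0.61690894, 0.24404465]), 'tool_rot': array([-3.14141701e+00,  2.06976628e-03,  1.25299757e+00]), 'force': array([-0.41401466,  0.18425969, -0.14667465]), 'moment': array([0.02266455, 0.00179072, 0.03417326]), 'opening': 0.08560244451507283}
top [[485.262271472812, 0.0, 282.59108399655963], [0.0, 485.262271472812, 208.0646751594574], [0.0, 0.0, 1.0]] [ 0.38877693 -0.00653271  0.90742324] [ 0.19787106  0.02854269 -0.97981241]
side [[479.39211660009073, 0.0, 273.5020395082361], [0.0, 479.39211660009073, 203.66148820326245], [0.0, 0.0, 1.0]] [ 0.29206987 -0.6026822   0.72522611] [ 0.26606392  0.63780758 -0.72278038]
```

View pics/top0.png

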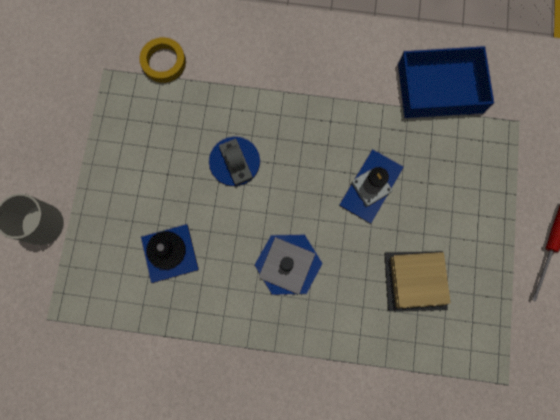

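View pics/side0.png

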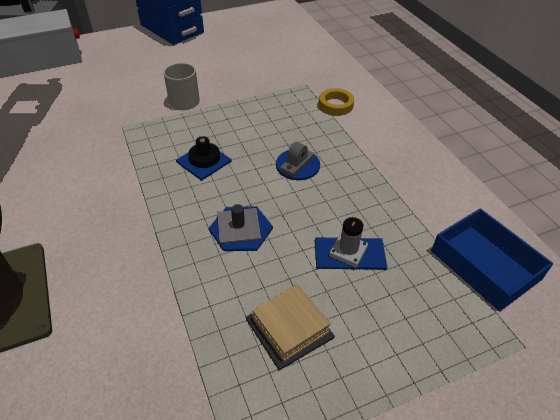

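The top view shows the bearing on the round tray (235,160), motor on the oblong (372,185), pulley on the square (168,252), cover on the hexagon (288,265) and the pile at (420,280). The side view agrees: pulley (204,153), bearing (298,160), cover (240,225), motor (350,240), pile (290,325). Next I measure in both views.

```bash
cat > h.py <<'E'
import numpy as np,cv2
from rig import sense,snapshot
def cloud(s):
    K,R,t=s["camera_matrix"],cv2.Rodrigues(s["rvec"])[0],s["tvec"].ravel()
    v,u=np.mgrid[:420,:560]; z=s["range_z"]
    P=np.stack([(u-K[0,2])/K[0,0]*z,(v-K[1,2])/K[1,1]*z,z],-1)
    P=(P-t)@R; P[z<=0]=np.nan
    return P
def plane(s,uv,h):
    K,R,t=s["camera_matrix"],cv2.Rodrigues(s["rvec"])[0],s["tvec"].ravel()
    uv=np.asarray(uv,float).reshape(-1,2)
    d=np.c_[(uv-K[[0,1],[2,2]])/K[[0,1],[0,1]],np.ones(len(uv))]@R
    c=-R.T@t
    return (c+d*((h-c[2])/d[:,2])[:,None])[:,:2]
def load(n): return dict(np.load(n))
E
python3 - <<'E'
from h import *
np.set_printoptions(precision=4,suppress=True)
px=dict(top=dict(square=(168,252),round=(235,160),oblong=(372,185),hexa=(288,265),pile=(420,280)),
 side=dict(square=(204,155),round=(298,163),oblong=(350,250),hexa=(240,228),pile=(290,325)))
for n in("top","side"):
    s=load(f"pics/{n}0.npz");P=cloud(s);c=cv2.cvtColor(s["color"],cv2.COLOR_RGB2HSV)
    blue=((c[...,0]>100)&(c[...,0]<130)&(c[...,1]>150)&(c[...,2]>50)).astype(np.uint8)
    for k,(u,v) in px[n].items():
        c0=plane(s,(u,v),.01)[0]
        near=np.hypot(P[...,0]-c0[0],P[...,1]-c0[1])<.09
        m=(blue>0)&near
        print(n,k,"blue n",m.sum(),"z med",np.nanmedian(P[m][:,2]) if m.any() else 0)
        if m.sum()>20:
            ys,xs=np.nonzero(m);q=plane(s,np.c_[xs,ys],.008).astype(np.float32)
            h=cv2.convexHull(q);r=cv2.minAreaRect(h);cc=cv2.minEnclosingCircle(h)
            print("   rect",np.round(r[0],4),np.round(r[1],4),round(r[2],1),"circ",np.round(cc[0],4),round(cc[1],4))
        Q=P[near]; g=Q[Q[:,2]>.02]
        b=P[near&(blue==0)];
        print("   bench z",np.nanpercentile(Q[:,2],[3]),"top z pct",np.nanpercentile(g[:,2],[5,50,90,98]) if len(g) else 0)
        zt=np.nanpercentile(g[:,2],97); tp=g[g[:,2]>zt-.006]
        r=cv2.minAreaRect(tp[:,:2].astype(np.float32)); print("   top pts",len(tp),"mean",tp.mean(0),"rect",np.round(r[0],4),np.round(r[1],4),round(r[2],1))
E
```

```text
top square blue n 969 z med 0.007380126366757618
   rect [0.4584 0.2172] [0.0865 0.0869] 23.3 circ [0.4585 0.217 ] 0.06
   bench z [-0.0027] top z pct [0.0212 0.0241 0.0574 0.0592]
   top pts 225 mean [0.4614 0.2221 0.0574] rect [0.4613 0.222 ] [0.027  0.0299] 11.3
top round blue n 975 z med 0.007307339487166786
   rect [0.6511 0.1252] [0.0944 0.0929] 9.4 circ [0.6502 0.1249] 0.0486
   bench z [-0.0029] top z pct [0.0204 0.0256 0.0623 0.0646]
   top pts 191 mean [0.6452 0.1212 0.0616] rect [0.6452 0.1209] [0.0298 0.0256] 30.2
top oblong blue n 1106 z med 0.007552010285764821
   rect [ 0.6367 -0.1416] [0.0654 0.1272] 66.3 circ [ 0.6365 -0.1418] 0.0696
   bench z [-0.0026] top z pct [0.0204 0.0478 0.0884 0.0898]
   top pts 319 mean [ 0.6322 -0.1406  0.0876] rect [ 0.6325 -0.141 ] [0.0343 0.035 ] 44.9
top hexa blue n 787 z med 0.007172004431233597
   rect [ 0.4669 -0.0045] [0.105  0.1184] 7.7 circ [ 0.4671 -0.0046] 0.0604
   bench z [-0.0025] top z pct [0.036  0.0591 0.0611 0.0624]
   top pts 140 mean [ 0.4636 -0.002   0.0594] rect [ 0.4633 -0.0018] [0.0222 0.0222] 53.4
top pile blue n 
[... 722 characters left out ...]
 med 0.009483876325116632
   rect [ 0.6401 -0.1434] [0.072  0.1293] 66.4 circ [ 0.6401 -0.1422] 0.0725
   bench z [0.0002] top z pct [0.0219 0.0462 0.0897 0.0911]
   top pts 264 mean [ 0.6356 -0.1419  0.0893] rect [ 0.6368 -0.1409] [0.0342 0.0352] 65.8
side hexa blue n 753 z med 0.009181768019137539
   rect [ 0.4707 -0.0054] [0.112  0.1246] 67.6 circ [ 0.4716 -0.0059] 0.064
   bench z [0.0001] top z pct [0.022  0.0509 0.0623 0.0632]
   top pts 105 mean [ 0.4671 -0.0029  0.0612] rect [ 0.4672 -0.0014] [0.0217 0.0237] 12.2
side pile blue n 0 z med 0
   bench z [0.] top z pct [0.0269 0.041  0.0427 0.0436]
   top pts 2855 mean [ 0.4725 -0.2439  0.0412] rect [ 0.474  -0.2418] [0.092  0.0925] 11.7
```

```bash
python3 - <<'E'
from h import *
# rectified metric map of top view at z=.008, 1px=1mm (x up, y left)
s=load("pics/top0.npz");t=load("pics/side0.npz")
for n,s in(("top",s),("side",t)):
    W,H=750,560; jj,ii=np.meshgrid(np.arange(W),np.arange(H))
    X=.65-ii*.001; Y=.38-jj*.001
    K,R,tt=s["camera_matrix"],s["rvec"],s["tvec"]
    uv=cv2.projectPoints(np.stack([X,Y,np.full(X.shape,.008)],-1).reshape(-1,1,3),R,tt,K,None)[0].reshape(H,W,2).astype(np.float32)
    im=cv2.remap(s["color"],uv[...,0],uv[...,1],cv2.INTER_CUBIC)[:,:,::-1]
    im=np.clip(im.astype(float)*1.6,0,255).astype(np.uint8)
    for a in range(0,H,50): cv2.putText(im,f"{.65-a*.001:.2f}",(0,a+5),0,.35,(0,0,255))
    for a in range(0,W,50): cv2.putText(im,f"{.38-a*.001:.2f}",(a-10,10),0,.35,(0,0,255))
    cv2.imwrite(f"pics/rect_{n}.png",im)
E
```

```text
(no output)
```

View pics/rect_top.png

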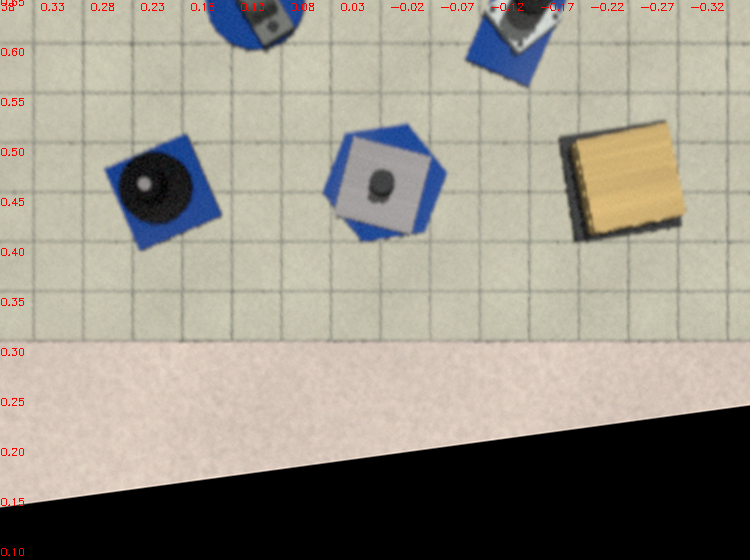

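```bash
python3 - <<'E'
from h import *
for n in("top","side"):
    s=load(f"pics/{n}0.npz");P=cloud(s)
    for k,c in(("bearing",(.648,.122)),("motor",(.635,-.141))):
        near=np.hypot(P[...,0]-c[0],P[...,1]-c[1])<.065
        Q=P[near&(P[...,2]>.017)&(P[...,2]<.031)][:,:2].astype(np.float32)
        r=cv2.minAreaRect(Q); print(n,k,len(Q),r)
    near=np.hypot(P[...,0]-.648,P[...,1]-.122)<.065
    for lo,hi in((.04,.05),(.045,.06),(.058,.07)):
        Q=P[near&(P[...,2]>lo)&(P[...,2]<hi)][:,:2].astype(np.float32);r=cv2.minAreaRect(Q); print(n,"housing",lo,len(Q),r)
s=load("pics/top0.npz");im=cv2.resize(s["color"][125:225,200:420,::-1],None,fx=3.6,fy=3.6,interpolation=cv2.INTER_CUBIC)
cv2.imwrite("pics/crop1.png",np.clip(im*1.5,0,255))
E
```

```text
top bearing 467 ((0.646110475063324, 0.12138523906469345), (0.08450411260128021, 0.035866446793079376), 30.906036376953125)
top motor 461 ((0.6328366994857788, -0.14116793870925903), (0.05616746470332146, 0.057326436042785645), 38.92770767211914)
top housing 0.04 37 ((0.6453100442886353, 0.12204815447330475), (0.0408242866396904, 0.024874335154891014), 34.15171813964844)
top housing 0.045 149 ((0.6459479331970215, 0.1213231161236763), (0.04033588245511055, 0.026773815974593163), 31.218849182128906)
top housing 0.058 191 ((0.6452356576919556, 0.12087587267160416), (0.029808571562170982, 0.02564467303454876), 30.19495391845703)
side bearing 285 ((0.6502478718757629, 0.12088820338249207), (0.08670970052480698, 0.03682738542556763), 29.131046295166016)
side motor 476 ((0.6367613673210144, -0.14043453335762024), (0.058401379734277725, 0.05636701360344887), 38.36553955078125)
side housing 0.04 76 ((0.6500335931777954, 0.11169951409101486), (0.024545595049858093, 0.04687110707163811), 86.39579010009766)
side housing 0.045 129 ((0.6485692858695984, 0.11179490387439728), (0.026286030188202858, 0.04498005285859108), 79.70453643798828)
side housing 0.058 128 ((0.6492444276809692, 0.12110055983066559), (0.0318945087492466, 0.02724435180425644), 32.55620574951172)[ WARN:0@0.345] global loadsave.cpp:1063 imwrite_ Unsupported depth image for selected encoder is fallbacked to CV_8U.
```

View pics/crop1.png

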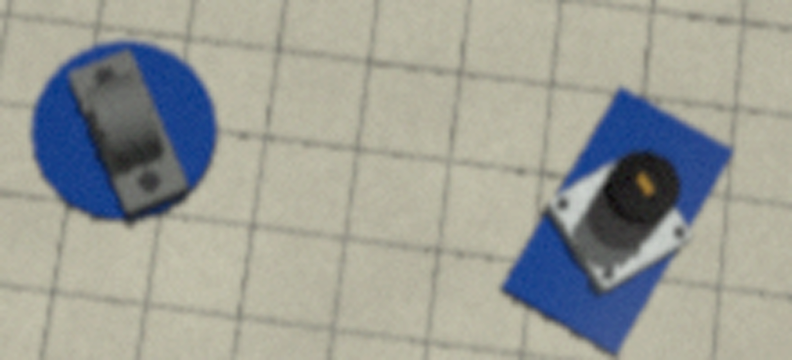

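>>> servo_tool --increments '[{"fingers": 85, "linear": [0, 0, -20], "rotation": [0, 0, 0.149]}, {"fingers": 85, "linear": [0, 0, 0], "rotation": [0, 0, 0.149]}, {"fingers": 85, "linear": [0, 0, 0], "rotation": [0, 0, 0.149]}, {"fingers": 85, "linear": [0, 0, 0], "rotation": [0, 0, 0.149]}, {"fingers": 85, "linear": [0, 0, 0], "rotation": [0, 0, 0.149]}]'

```text
t: 0.6
eef_pos: [0.2023, 0.6154, 0.2608]
tool_rot: [3.136, 0.007, 0.498]
force: [-0.4, 0.1, -0.0]
opening: 0.085
```

>>> servo_tool --increments '[{"fingers": 70, "linear": [0, 0, 0], "rotation": [0, 0, 0.149]}, {"fingers": 70, "linear": [0, 0, 0], "rotation": [0, 0, 0.149]}, {"fingers": 70, "linear": [0, 0, 0], "rotation": [0, 0, 0.149]}, {"fingers": 70, "linear": [0, 0, 0], "rotation": [0, 0, 0.061]}, {"fingers": 70, "linear": [0, 0, 0], "rotation": [0, 0, 0]}]'

```text
t: 1.1
eef_pos: [0.2016, 0.6139, 0.257]
tool_rot: [3.128, 0.006, -0.017]
force: [0.0, 0.2, 0.7]
opening: 0.0699
```

Crop: bearing at (128,130) with its axis at about 30°, motor can centred at (640,190), both clear of neighbours.

>>> servo_tool --increments '[{"fingers": 70, "linear": [19, 44, 0], "rotation": [0.013, 0.006, -0.017]}, {"fingers": 70, "linear": [19, 44, 0]}, {"fingers": 70, "linear": [19, 44, 0]}, {"fingers": 70, "linear": [19, 44, 0]}, {"fingers": 70, "linear": [19, 44, 0]}]'

```text
validation failed for argument at $.in...
```

>>> servo_tool --increments '[{"fingers": 70, "linear": [19, 44, 0]}, {"fingers": 70, "linear": [19, 44, 0]}, {"fingers": 70, "linear": [19, 44, 0]}, {"fingers": 70, "linear": [19, 44, 0]}, {"fingers": 70, "linear": [19, 44, 0]}]'

```text
validation failed for argument at $.in...
```

Rotation is required in every row.

>>> servo_tool --increments '[{"fingers": 70, "linear": [19, 44, 0], "rotation": [0.013, 0.006, -0.017]}, {"fingers": 70, "linear": [19, 44, 0], "rotation": [0, 0, 0]}, {"fingers": 70, "linear": [19, 44, 0], "rotation": [0, 0, 0]}, {"fingers": 70, "linear": [19, 44, 0], "rotation": [0, 0, 0]}, {"fingers": 70, "linear": [19, 44, 0], "rotation": [0, 0, 0]}]'

```text
t: 1.6
eef_pos: [0.2969, 0.3906, 0.2531]
tool_rot: [3.137, 0.002, 0.019]
force: [1.5, 0.4, 0.3]
opening: 0.0701
```

>>> servo_tool --increments '[{"fingers": 70, "linear": [19, 44, 0], "rotation": [0, 0, 0]}, {"fingers": 70, "linear": [19, 44, 0], "rotation": [0, 0, 0]}, {"fingers": 70, "linear": [19, 44, 0], "rotation": [0, 0, 0]}, {"fingers": 70, "linear": [19, 44, 0], "rotation": [0, 0, 0]}, {"fingers": 70, "linear": [0, 0, 0], "rotation": [0, 0, 0]}]'

```text
t: 2.1
eef_pos: [0.3791, 0.2045, 0.253]
tool_rot: [3.135, 0.0, 0.022]
force: [0.0, 0.6, 0.6]
opening: 0.0703
```

>>> servo_tool --increments '[{"fingers": 70, "linear": [18, 43, 0], "rotation": [0.006, 0, 0.022]}, {"fingers": 70, "linear": [18, 43, 20], "rotation": [0, 0, 0]}, {"fingers": 70, "linear": [18, 43, 20], "rotation": [0, 0, 0]}, {"fingers": 70, "linear": [18, 42, 20], "rotation": [0, 0, 0]}, {"fingers": 70, "linear": [17, 40, 20], "rotation": [0, 0, 0]}]'

```text
t: 2.6
eef_pos: [0.4728, -0.0048, 0.1759]
tool_rot: [-3.137, -0.011, 0.017]
force: [1.1, 0.9, -0.8]
opening: 0.0701
```

>>> servo_tool --increments '[{"fingers": 70, "linear": [0, 0, 20], "rotation": [0, 0, 0]}, {"fingers": 70, "linear": [0, 0, 10], "rotation": [0, 0, 0]}, {"fingers": 70, "linear": [0, 0, 0], "rotation": [0, 0, 0]}]'

```text
t: 2.9
eef_pos: [0.4726, -0.0082, 0.1414]
tool_rot: [-3.137, -0.006, 0.013]
force: [0.6, 0.3, -0.8]
opening: 0.0699
```

>>> servo_tool --increments '[{"fingers": 70, "linear": [-7, -6, 15], "rotation": [-0.005, -0.006, 0.013]}, {"fingers": 70, "linear": [0, 0, 15], "rotation": [0, 0, 0]}, {"fingers": 70, "linear": [0, 0, 0], "rotation": [0, 0, 0]}]'

```text
t: 3.2
eef_pos: [0.4652, 0.0012, 0.1113]
tool_rot: [3.141, -0.002, 0.004]
force: [-1.0, 0.4, 0.3]
opening: 0.0701
```

```bash
cat > v.py <<'E'
import sys
from h import *
n,o,x,y=sys.argv[1],sys.argv[2],float(sys.argv[3]),float(sys.argv[4])
s=snapshot(n);np.savez("pics/"+o+".npz",**s)
u,v=cv2.projectPoints(np.array([[x,y,.04]]),s["rvec"],s["tvec"],s["camera_matrix"],None)[0].ravel().astype(int)
im=s["color"][max(v-75,0):v+75,max(u-95,0):u+95,::-1]
cv2.imwrite("pics/"+o+".png",cv2.convertScaleAbs(cv2.resize(im,None,fx=4,fy=4,interpolation=cv2.INTER_CUBIC),alpha=1.5)); print(sense()["eef_pos"],sense()["tool_rot"])
E
python3 v.py side s1 .466 -.002
```

```text
[0.46579341 0.00119621 0.11233012] [ 3.14095406e+00 -3.02010000e-03  4.03912374e-03]
```

View pics/s1.png

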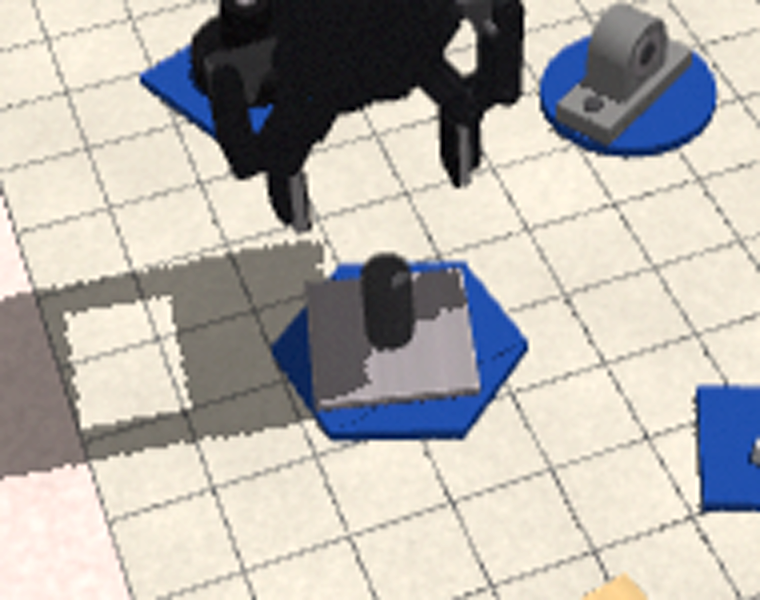

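The fingers (tips at (300,225) and (463,180)) straddle the knob at (387,300). I descend.

>>> servo_tool --increments '[{"fingers": 70, "linear": [0, 3, 20], "rotation": [0, 0, 0.004]}, {"fingers": 70, "linear": [0, 0, 20], "rotation": [0, 0, 0]}, {"fingers": 70, "linear": [0, 0, 18], "rotation": [0, 0, 0]}, {"fingers": 70, "linear": [0, 0, 5], "rotation": [0, 0, 0]}, {"fingers": 70, "linear": [0, 0, 0], "rotation": [0, 0, 0]}]'

```text
t: 3.75
eef_pos: [0.4699, 0.0013, 0.0539]
tool_rot: [3.14, -0.014, 0.006]
force: [-0.1, 0.3, -1.0]
opening: 0.0703
```

>>> servo_tool --increments '[{"fingers": 30, "linear": [0, 0, 0], "rotation": [0, 0, 0]}, {"fingers": 20, "linear": [0, 0, 0], "rotation": [0, 0, 0]}, {"fingers": 10, "linear": [0, 0, 0], "rotation": [0, 0, 0]}, {"fingers": 10, "linear": [0, 0, 0], "rotation": [0, 0, 0]}, {"fingers": 10, "linear": [0, 0, 0], "rotation": [0, 0, 0]}]' --grip_force 50

```text
t: 4.25
eef_pos: [0.4719, 0.0016, 0.0577]
tool_rot: [3.139, -0.02, 0.007]
force: [-0.7, 0.0, -3.4]
opening: 0.0223
```

>>> servo_tool --increments '[{"fingers": 60, "linear": [0, 0, 0], "rotation": [0, 0, 0]}, {"fingers": 60, "linear": [0, 0, 0], "rotation": [0, 0, 0]}, {"fingers": 60, "linear": [0, 3, 8], "rotation": [0, -0.02, 0.006]}, {"fingers": 60, "linear": [0, 0, 6], "rotation": [0, 0, 0]}]'

```text
t: 4.65
eef_pos: [0.4736, -0.0019, 0.0445]
tool_rot: [3.139, -0.002, -0.0]
force: [-0.7, 0.4, -0.4]
opening: 0.0597
```

>>> servo_tool --increments '[{"fingers": 40, "linear": [-2, 0, 0], "rotation": [0, 0, 0]}, {"fingers": 10, "linear": [0, 0, 0], "rotation": [0, 0, 0]}, {"fingers": 10, "linear": [0, 0, 0], "rotation": [0, 0, 0]}, {"fingers": 10, "linear": [0, 0, 0], "rotation": [0, 0, 0]}, {"fingers": 10, "linear": [0, 0, 0], "rotation": [0, 0, 0]}]'

```text
t: 5.15
eef_pos: [0.4709, -0.0021, 0.0429]
tool_rot: [3.139, 0.0, -0.001]
force: [0.6, 0.1, -0.9]
opening: 0.0229
```

>>> servo_tool --increments '[{"fingers": 10, "linear": [0, 0, -15], "rotation": [0, 0, 0]}, {"fingers": 10, "linear": [0, 0, -20], "rotation": [0, 0, 0]}, {"fingers": 10, "linear": [0, 0, -20], "rotation": [0, 0, 0]}]'

```text
t: 5.45
eef_pos: [0.4661, -0.0013, 0.094]
tool_rot: [3.14, 0.013, -0.0]
force: [-0.1, -1.0, -2.2]
opening: 0.0225
```

>>> servo_tool --increments '[{"fingers": 10, "linear": [2, 20, -10], "rotation": [0, 0.013, 0]}, {"fingers": 10, "linear": [1, 40, 0], "rotation": [0, 0, 0]}, {"fingers": 10, "linear": [1, 40, 0], "rotation": [0, 0, 0]}, {"fingers": 10, "linear": [1, 40, 0], "rotation": [0, 0, 0]}, {"fingers": 10, "linear": [0, 40, 0], "rotation": [0, 0, 0]}]'

```text
t: 5.95
eef_pos: [0.4715, -0.1821, 0.1059]
tool_rot: [-3.142, -0.004, 0.009]
force: [1.2, -0.3, -2.9]
opening: 0.0227
```

>>> servo_tool --increments '[{"fingers": 10, "linear": [0, 40, 0], "rotation": [0, 0, 0]}, {"fingers": 10, "linear": [0, 20, 0], "rotation": [0, 0, 0]}, {"fingers": 10, "linear": [0, 0, 0], "rotation": [0, 0, 0]}]'

```text
t: 6.25
eef_pos: [0.4701, -0.2482, 0.1046]
tool_rot: [-3.141, -0.002, 0.004]
force: [-0.6, 0.4, -2.3]
opening: 0.0229
```

>>> servo_tool --increments '[{"fingers": 10, "linear": [2, -6, 10], "rotation": [0, 0, 0.004]}, {"fingers": 10, "linear": [0, 0, 10], "rotation": [0, 0, 0]}, {"fingers": 10, "linear": [0, 0, 2], "rotation": [0, 0, 0]}, {"fingers": 10, "linear": [0, 0, 2], "rotation": [0, 0, 0]}]'

```text
t: 6.65
eef_pos: [0.4707, -0.238, 0.0763]
tool_rot: [-3.138, 0.002, 0.002]
force: [0.1, 0.4, -3.1]
opening: 0.0228
```

>>> servo_tool --increments '[{"fingers": 10, "linear": [0, 3, 1], "rotation": [-0.004, 0, 0]}, {"fingers": 10, "linear": [0, 0, 1], "rotation": [0, 0, 0]}]'

```text
t: 6.85
eef_pos: [0.4709, -0.2399, 0.0749]
tool_rot: [-3.142, 0.003, 0.004]
force: [-4.5, -1.0, 7.5]
opening: 0.0228
```

Contact is felt at pile top ≈ 0.040, which agrees with the cameras. Release and lift.

>>> servo_tool --increments '[{"fingers": 24, "linear": [0, 0, 0], "rotation": [0, 0, 0]}, {"fingers": 28, "linear": [0, 0, 0], "rotation": [0, 0, 0]}, {"fingers": 60, "linear": [0, 0, 0], "rotation": [0, 0, 0]}, {"fingers": 70, "linear": [0, 0, 0], "rotation": [0, 0, 0]}]'

```text
t: 7.25
eef_pos: [0.4726, -0.2408, 0.0769]
tool_rot: [3.139, -0.001, 0.004]
force: [-0.4, -0.5, 0.9]
opening: 0.056
```

>>> servo_tool --increments '[{"fingers": 70, "linear": [0, 0, -10], "rotation": [0, 0, 0]}, {"fingers": 70, "linear": [0, 0, -30], "rotation": [0, 0, 0]}, {"fingers": 70, "linear": [0, 0, -40], "rotation": [0, 0, 0]}, {"fingers": 70, "linear": [0, 0, -30], "rotation": [0, 0, 0]}]'

```text
t: 7.65
eef_pos: [0.4696, -0.2389, 0.1863]
tool_rot: [-3.138, 0.008, 0.004]
force: [0.3, -0.2, -0.3]
opening: 0.0698
```

>>> servo_tool --increments '[{"fingers": 70, "linear": [30, -18, 0], "rotation": [0, 0, 0]}, {"fingers": 70, "linear": [38, -24, 0], "rotation": [0, 0, 0]}, {"fingers": 70, "linear": [38, -24, 0], "rotation": [0, 0, 0]}, {"fingers": 70, "linear": [38, -24, 0], "rotation": [0, 0, 0]}, {"fingers": 70, "linear": [15, -9, 0], "rotation": [0, 0, 0]}]'

```text
t: 8.15
eef_pos: [0.6369, -0.1406, 0.2009]
tool_rot: [3.135, -0.011, -0.003]
force: [0.7, -0.8, -0.1]
opening: 0.07
```

```bash
cat > m.py <<'E'
from h import *
import sys
# python3 m.py x y zlo zhi r : blob centre in the cloud from both cameras
x,y,lo,hi,r=map(float,sys.argv[1:6])
for n in("top","side"):
    P=cloud(snapshot(n));k=np.hypot(P[...,0]-x,P[...,1]-y)<r
    Q=P[k&(P[...,2]>lo)&(P[...,2]<hi)]
    if len(Q)>5: b=cv2.minAreaRect(Q[:,:2].astype(np.float32));print(n,len(Q),np.round(b[0],4),np.round(b[1],4),round(b[2],1),"z",np.round(np.percentile(Q[:,2],[5,50,95]),4))
    else: print(n,"none")
E
python3 m.py .4717 -.242 .084 .1 .06;python3 m.py .4717 -.242 .041 .054 .08
```

```text
top none
side 197 [ 0.4733 -0.2394] [0.0251 0.0216] 67.7 z [0.0861 0.0926 0.0949]
top none
side 2333 [ 0.4729 -0.2405] [0.0993 0.1029] 4.4 z [0.0414 0.0469 0.0491]
```

The side view confirms the cover is level and within 3 mm of the pile's middle. Next is the motor.

>>> servo_tool --increments '[{"fingers": 70, "linear": [-2, 0, 30], "rotation": [0.006, -0.011, 0]}, {"fingers": 70, "linear": [0, 0, 35], "rotation": [0, 0, 0]}, {"fingers": 70, "linear": [0, 0, 25], "rotation": [0, 0, 0]}, {"fingers": 70, "linear": [0, 0, 0], "rotation": [0, 0, 0]}]'

```text
t: 8.75
eef_pos: [0.6292, -0.1472, 0.1108]
tool_rot: [3.138, -0.0, -0.01]
force: [-0.8, 0.2, -0.3]
opening: 0.0698
```

>>> servo_tool --increments '[{"fingers": 70, "linear": [5, -6, 10], "rotation": [0.003, 0, -0.01]}, {"fingers": 70, "linear": [0, 0, 20], "rotation": [0, 0, 0]}, {"fingers": 70, "linear": [0, 0, 20], "rotation": [0, 0, 0]}, {"fingers": 70, "linear": [0, 0, 6], "rotation": [0, 0, 0]}]'

```text
t: 9.15
eef_pos: [0.637, -0.1436, 0.0597]
tool_rot: [3.139, -0.01, -0.001]
force: [-0.5, -0.2, 0.3]
opening: 0.0698
```

>>> servo_tool --increments '[{"fingers": 60, "linear": [-2, -2, 4], "rotation": [0.002, -0.01, 0]}, {"fingers": 25, "linear": [0, 0, 0], "rotation": [0, 0, 0]}, {"fingers": 20, "linear": [0, 0, 0], "rotation": [0, 0, 0]}, {"fingers": 20, "linear": [0, 0, 0], "rotation": [0, 0, 0]}, {"fingers": 20, "linear": [0, 0, 0], "rotation": [0, 0, 0]}]'

```text
t: 9.65
eef_pos: [0.6366, -0.142, 0.0592]
tool_rot: [3.14, -0.003, -0.001]
force: [-0.2, -0.2, -3.2]
opening: 0.0349
```

>>> servo_tool --increments '[{"fingers": 20, "linear": [0, 0, -10], "rotation": [0, 0, 0]}, {"fingers": 20, "linear": [0, 0, -25], "rotation": [0, 0, 0]}, {"fingers": 20, "linear": [0, 0, -25], "rotation": [0, 0, 0]}]'

```text
t: 9.95
eef_pos: [0.6325, -0.1406, 0.1157]
tool_rot: [-3.14, 0.008, -0.001]
force: [0.2, -0.6, -2.8]
opening: 0.0352
```

>>> servo_tool --increments '[{"fingers": 20, "linear": [-15, -12, -10], "rotation": [0, 0.008, 0]}, {"fingers": 20, "linear": [-30, -25, 0], "rotation": [0, 0, 0]}, {"fingers": 20, "linear": [-30, -25, 0], "rotation": [0, 0, 0]}, {"fingers": 20, "linear": [-30, -25, 0], "rotation": [0, 0, 0]}, {"fingers": 20, "linear": [-30, -25, 0], "rotation": [0, 0, 0]}]'

```text
t: 10.45
eef_pos: [0.5007, -0.0292, 0.135]
tool_rot: [3.139, -0.017, -0.006]
force: [0.2, 0.6, -2.0]
opening: 0.0351
```

>>> servo_tool --increments '[{"fingers": 20, "linear": [-20, -17, 0], "rotation": [0, 0, 0]}, {"fingers": 20, "linear": [-8, -7, 0], "rotation": [0, 0, 0]}, {"fingers": 20, "linear": [0, 0, 0], "rotation": [0, 0, 0]}]'

```text
t: 10.75
eef_pos: [0.4683, -0.0018, 0.1352]
tool_rot: [3.14, -0.017, -0.003]
force: [0.9, 1.2, -3.8]
opening: 0.0353
```

Down to contact at about z = 0.059.

>>> servo_tool --increments '[{"fingers": 20, "linear": [-1, 3, 20], "rotation": [0, -0.017, -0.003]}, {"fingers": 20, "linear": [0, 0, 25], "rotation": [0, 0, 0]}, {"fingers": 20, "linear": [0, 0, 20], "rotation": [0, 0, 0]}, {"fingers": 20, "linear": [0, 0, 4], "rotation": [0, 0, 0]}]'

```text
t: 11.15
eef_pos: [0.4745, -0.0079, 0.0691]
tool_rot: [3.137, -0.011, -0.001]
force: [-0.3, 0.1, -2.4]
opening: 0.0349
```

>>> servo_tool --increments '[{"fingers": 20, "linear": [-5, -3, 5], "rotation": [0.004, -0.011, 0]}, {"fingers": 20, "linear": [0, 0, 2], "rotation": [0, 0, 0]}, {"fingers": 20, "linear": [0, 0, 1], "rotation": [0, 0, 0]}]'

```text
t: 11.45
eef_pos: [0.4718, -0.0061, 0.0622]
tool_rot: [3.14, -0.002, -0.002]
force: [-0.2, 0.3, -2.8]
opening: 0.035
```

>>> servo_tool --increments '[{"fingers": 20, "linear": [-1, 0, 2], "rotation": [0, -0.002, 0]}, {"fingers": 20, "linear": [0, 0, 1], "rotation": [0, 0, 0]}]'

```text
t: 11.65
eef_pos: [0.472, -0.0063, 0.0606]
tool_rot: [3.14, -0.002, -0.002]
force: [0.2, -0.9, -3.5]
opening: 0.0347
```

>>> servo_tool --increments '[{"fingers": 20, "linear": [0, 0, 1.5], "rotation": [0, -0.002, 0]}, {"fingers": 20, "linear": [0, 0, 1.5], "rotation": [0, 0, 0]}]'

```text
t: 11.85
eef_pos: [0.4727, -0.0064, 0.0584]
tool_rot: [3.14, -0.002, -0.002]
force: [0.2, 0.7, -3.2]
opening: 0.035
```

>>> servo_tool --increments '[{"fingers": 20, "linear": [0, 0, 1], "rotation": [0, -0.002, 0]}, {"fingers": 20, "linear": [0, 0, 1], "rotation": [0, 0, 0]}]'

```text
t: 12.05
eef_pos: [0.473, -0.0064, 0.0582]
tool_rot: [3.14, 0.001, -0.002]
force: [-4.5, -0.4, 7.0]
opening: 0.0353
```

>>> servo_tool --increments '[{"fingers": 36, "linear": [0, 0, 0], "rotation": [0, 0, 0]}, {"fingers": 40, "linear": [0, 0, 0], "rotation": [0, 0, 0]}, {"fingers": 70, "linear": [0, 0, 0], "rotation": [0, 0, 0]}, {"fingers": 75, "linear": [0, 0, 0], "rotation": [0, 0, 0]}]'

```text
t: 12.45
eef_pos: [0.4747, -0.0065, 0.0597]
tool_rot: [3.139, -0.003, -0.002]
force: [0.3, 0.2, 0.8]
opening: 0.0677
```

>>> servo_tool --increments '[{"fingers": 70, "linear": [0, 0, -10], "rotation": [0, 0, 0]}, {"fingers": 70, "linear": [0, 0, -30], "rotation": [0, 0, 0]}, {"fingers": 70, "linear": [0, 0, -40], "rotation": [0, 0, 0]}, {"fingers": 70, "linear": [0, 0, -40], "rotation": [0, 0, 0]}]'

```text
t: 12.85
eef_pos: [0.47, -0.0057, 0.178]
tool_rot: [3.141, 0.011, -0.002]
force: [0.6, -0.6, -0.8]
opening: 0.0699
```

>>> servo_tool --increments '[{"fingers": 70, "linear": [25, -18, 0], "rotation": [0, 0, 0]}, {"fingers": 70, "linear": [37, -27, 0], "rotation": [0, 0, 0]}, {"fingers": 70, "linear": [37, -27, 0], "rotation": [0, 0, 0]}, {"fingers": 70, "linear": [37, -27, 0], "rotation": [0, 0, 0]}, {"fingers": 70, "linear": [37, -27, 0], "rotation": [0, 0, 0]}]'

```text
t: 13.35
eef_pos: [0.6526, 0.1208, 0.195]
tool_rot: [3.139, -0.014, -0.007]
force: [-0.3, -0.5, -0.2]
opening: 0.07
```

>>> servo_tool --increments '[{"fingers": 70, "linear": [0, 0, 0], "rotation": [0, 0, -0.149]}, {"fingers": 70, "linear": [0, 0, 0], "rotation": [0, 0, -0.149]}, {"fingers": 70, "linear": [0, 0, 0], "rotation": [0, 0, -0.149]}, {"fingers": 70, "linear": [0, 0, 0], "rotation": [0, 0, -0.149]}, {"fingers": 70, "linear": [0, 0, 0], "rotation": [0, 0, -0.149]}]'

```text
t: 13.85
eef_pos: [0.6579, 0.1259, 0.1965]
tool_rot: [3.13, -0.01, 0.748]
force: [0.3, -0.1, 0.1]
opening: 0.0701
```

>>> servo_tool --increments '[{"fingers": 70, "linear": [0, 0, 0], "rotation": [0, 0, -0.149]}, {"fingers": 70, "linear": [0, 0, 0], "rotation": [0, 0, -0.149]}, {"fingers": 70, "linear": [0, 0, 0], "rotation": [0, 0, -0.149]}, {"fingers": 70, "linear": [0, 0, 0], "rotation": [0, 0, -0.149]}, {"fingers": 70, "linear": [0, 0, 0], "rotation": [0, 0, -0.149]}]'

```text
t: 14.35
eef_pos: [0.6585, 0.1261, 0.2007]
tool_rot: [3.123, 0.0, 1.498]
force: [0.6, 0.0, -0.6]
opening: 0.0703
```

>>> servo_tool --increments '[{"fingers": 70, "linear": [0, 0, 0], "rotation": [0, 0, -0.149]}, {"fingers": 70, "linear": [0, 0, 0], "rotation": [0, 0, -0.149]}, {"fingers": 70, "linear": [0, 0, 0], "rotation": [0, 0, -0.149]}, {"fingers": 70, "linear": [0, 0, 0], "rotation": [0, 0, 0]}]'

```text
t: 14.75
eef_pos: [0.659, 0.1262, 0.2042]
tool_rot: [3.123, 0.009, 1.948]
force: [-0.1, -0.4, -0.1]
opening: 0.0702
```

```bash
cat > g.py <<'E'
from h import *
import sys
from scipy.spatial.transform import Rotation as R
# python3 g.py x y z yaw : increment from the present pose to the target, tool axes
x,y,z,w=map(float,sys.argv[1:5]); s=sense()
r=R.from_euler("xyz",s["tool_rot"]); d=np.array([x,y,z])-s["eef_pos"]
q=r.inv()*R.from_euler("xyz",[np.pi,0,w])
print("pos",np.round(s["eef_pos"],4),"rpy",np.round(s["tool_rot"],3),"-> mm",np.round(r.inv().apply(d)*1000,1),"rot",np.round(q.as_rotvec(),3))
E
python3 g.py .648 .1212 .1 2.094; python3 m.py .471 -.006 .08 .1 .04; python3 m.py .471 -.006 .015 .03 .05
```

```text
pos [0.659  0.1262 0.2042] rpy [3.123 0.009 1.948] -> mm [  0.3 -14.  104. ] rot [ 0.018  0.01  -0.146]
top 343 [ 0.4707 -0.005 ] [0.0339 0.034 ] 6.7 z [0.0851 0.0875 0.0898]
side 265 [ 0.4754 -0.0062] [0.0346 0.0336] 69.1 z [0.0822 0.0891 0.0913]
top 560 [ 0.4714 -0.0057] [0.0561 0.056 ] 38.6 z [0.0187 0.0214 0.0243]
side 444 [ 0.4755 -0.0058] [0.0579 0.0565] 39.1 z [0.0166 0.0233 0.027 ]
```

Motor stands on the spare tray; camera average (0.473, −0.006) equals the TCP at release. Now the bearing.

>>> servo_tool --increments '[{"fingers": 70, "linear": [0, -14, 0], "rotation": [0.018, 0.01, -0.146]}, {"fingers": 70, "linear": [0, 0, 35], "rotation": [0, 0, 0]}, {"fingers": 70, "linear": [0, 0, 40], "rotation": [0, 0, 0]}, {"fingers": 70, "linear": [0, 0, 20], "rotation": [0, 0, 0]}, {"fingers": 70, "linear": [0, 0, 0], "rotation": [0, 0, 0]}]'

```text
t: 15.45
eef_pos: [0.6472, 0.1211, 0.1088]
tool_rot: [3.137, 0.002, 2.09]
force: [0.7, 0.5, -0.0]
opening: 0.0701
```

```bash
python3 g.py .648 .1212 .044 2.094
```

```text
pos [0.6472 0.1211 0.1088] rpy [3.137e+00 2.000e-03 2.090e+00] -> mm [-0.2  0.5 64.8] rot [ 0.004  0.002 -0.004]
```

>>> servo_tool --increments '[{"fingers": 70, "linear": [0, 0, 20], "rotation": [0.004, 0.002, -0.004]}, {"fingers": 70, "linear": [0, 0, 20], "rotation": [0, 0, 0]}, {"fingers": 70, "linear": [0, 0, 18], "rotation": [0, 0, 0]}, {"fingers": 70, "linear": [0, 0, 4], "rotation": [0, 0, 0]}]'

```text
t: 15.85
eef_pos: [0.6502, 0.1215, 0.0474]
tool_rot: [3.136, 0.002, 2.092]
force: [0.2, -0.2, -1.2]
opening: 0.07
```

```bash
python3 g.py .648 .1212 .044 2.094
```

```text
pos [0.6502 0.1215 0.0474] rpy [3.136e+00 2.000e-03 2.092e+00] -> mm [ 0.9 -2.1  3.4] rot [ 0.006  0.002 -0.002]
```

>>> servo_tool --increments '[{"fingers": 50, "linear": [1, -2, 4], "rotation": [0.006, 0.002, 0]}, {"fingers": 15, "linear": [0, 0, 0], "rotation": [0, 0, 0]}, {"fingers": 10, "linear": [0, 0, 0], "rotation": [0, 0, 0]}, {"fingers": 10, "linear": [0, 0, 0], "rotation": [0, 0, 0]}, {"fingers": 10, "linear": [0, 0, 0], "rotation": [0, 0, 0]}]'

```text
t: 16.35
eef_pos: [0.6494, 0.1216, 0.0455]
tool_rot: [3.139, 0.001, 2.091]
force: [-0.3, -0.3, -3.6]
opening: 0.0252
```

>>> servo_tool --increments '[{"fingers": 10, "linear": [0, 0, -10], "rotation": [0, 0, 0]}, {"fingers": 10, "linear": [0, 0, -25], "rotation": [0, 0, 0]}, {"fingers": 10, "linear": [0, 0, -30], "rotation": [0, 0, 0]}]'

```text
t: 16.65
eef_pos: [0.6443, 0.1211, 0.106]
tool_rot: [-3.131, -0.004, 2.091]
force: [-0.3, -0.8, -3.0]
opening: 0.0252
```

```bash
python3 g.py .6385 -.142 .12 1.159; python3 v.py side s2 .645 .11
```

```text
pos [0.6443 0.1211 0.106 ] rpy [-3.131 -0.004  2.091] -> mm [-225.3 -135.9  -13.7] rot [-0.012  0.001  0.932]
[0.64794066 0.12153131 0.1130075 ] [-3.14049349e+00 -4.17326916e-04  2.09089240e+00]
```

View pics/s2.png

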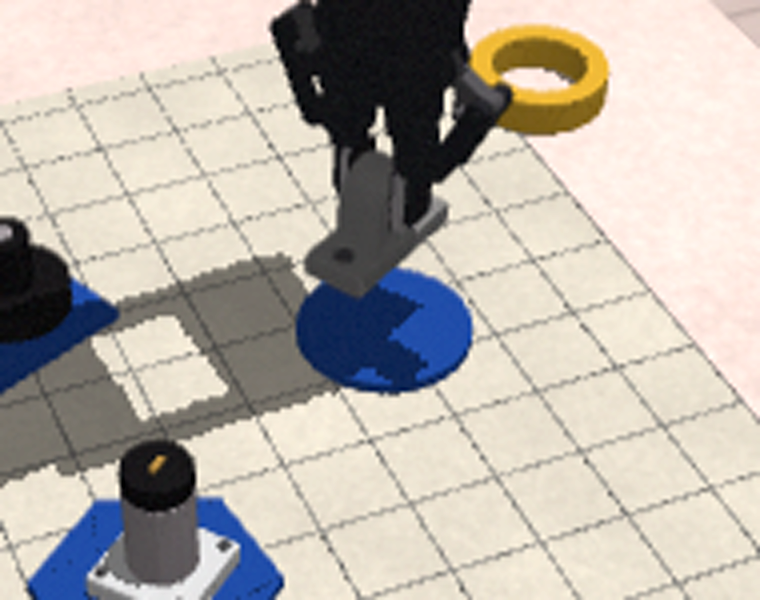

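The bearing (375,220) hangs level in the fingers above its tray, and the motor (155,520) stands well on the spare tray.

>>> servo_tool --increments '[{"fingers": 10, "linear": [-16, -10, -5], "rotation": [0, 0, 0]}, {"fingers": 10, "linear": [-34, -20, 0], "rotation": [0, 0, 0]}, {"fingers": 10, "linear": [-34, -20, 0], "rotation": [0, 0, 0]}, {"fingers": 10, "linear": [-34, -20, 0], "rotation": [0, 0, 0]}, {"fingers": 10, "linear": [-34, -20, 0], "rotation": [0, 0, 0]}]'

```text
t: 17.2
eef_pos: [0.6464, -0.0579, 0.1206]
tool_rot: [3.137, 0.002, 2.1]
force: [-0.1, 0.4, -3.4]
opening: 0.0252
```

>>> servo_tool --increments '[{"fingers": 10, "linear": [-34, -20, 0], "rotation": [0, 0, 0]}, {"fingers": 10, "linear": [-20, -12, 0], "rotation": [0, 0, 0]}, {"fingers": 10, "linear": [0, 0, 0], "rotation": [0, 0, 0.133]}, {"fingers": 10, "linear": [0, 0, 0], "rotation": [0, 0, 0.133]}, {"fingers": 10, "linear": [0, 0, 0], "rotation": [0, 0, 0.133]}]'

```text
t: 17.7
eef_pos: [0.6416, -0.1344, 0.1171]
tool_rot: [3.141, 0.002, 1.676]
force: [0.5, 0.1, -3.8]
opening: 0.0251
```

>>> servo_tool --increments '[{"fingers": 10, "linear": [0, 0, 0], "rotation": [0, 0, 0.133]}, {"fingers": 10, "linear": [0, 0, 0], "rotation": [0, 0, 0.133]}, {"fingers": 10, "linear": [0, 0, 0], "rotation": [0, 0, 0.133]}, {"fingers": 10, "linear": [0, 0, 0], "rotation": [0, 0, 0.133]}, {"fingers": 10, "linear": [0, 0, 0], "rotation": [0, 0, 0]}]'

```text
t: 18.2
eef_pos: [0.6374, -0.1388, 0.1127]
tool_rot: [-3.138, 0.004, 1.117]
force: [0.6, -0.0, -3.0]
opening: 0.0253
```

```bash
python3 g.py .6385 -.142 .06 1.159
```

```text
pos [ 0.6374 -0.1388  0.1127] rpy [-3.138  0.004  1.117] -> mm [-2.2  2.6 52.7] rot [-0.004  0.004 -0.042]
```

>>> servo_tool --increments '[{"fingers": 10, "linear": [-2, 3, 20], "rotation": [-0.004, 0.004, -0.042]}, {"fingers": 10, "linear": [0, 0, 20], "rotation": [0, 0, 0]}, {"fingers": 10, "linear": [0, 0, 10], "rotation": [0, 0, 0]}, {"fingers": 10, "linear": [0, 0, 5], "rotation": [0, 0, 0]}]'

```text
t: 18.6
eef_pos: [0.639, -0.1442, 0.0566]
tool_rot: [3.139, 0.0, 1.17]
force: [0.1, -0.0, -3.5]
opening: 0.0252
```

```bash
python3 g.py .6385 -.142 .0455 1.159
```

```text
pos [ 0.639  -0.1442  0.0566] rpy [3.139 0.    1.17 ] -> mm [ 1.9 -1.4 11.1] rot [0.002 0.    0.011]
```

>>> servo_tool --increments '[{"fingers": 10, "linear": [2, -1, 5], "rotation": [0.002, 0, 0.011]}, {"fingers": 10, "linear": [0, 0, 2], "rotation": [0, 0, 0]}, {"fingers": 10, "linear": [0, 0, 2], "rotation": [0, 0, 0]}, {"fingers": 10, "linear": [0, 0, 1], "rotation": [0, 0, 0]}]'

```text
t: 19.0
eef_pos: [0.6392, -0.1421, 0.0465]
tool_rot: [3.141, 0.0, 1.16]
force: [0.5, 0.1, -3.8]
opening: 0.0253
```

>>> servo_tool --increments '[{"fingers": 10, "linear": [0, 0, 1], "rotation": [0, 0, 0]}]'

```text
t: 19.1
eef_pos: [0.6396, -0.1421, 0.0461]
tool_rot: [3.14, 0.0, 1.161]
force: [0.1, -0.3, -4.0]
opening: 0.0254
```

>>> servo_tool --increments '[{"fingers": 10, "linear": [0, 0, 1.5], "rotation": [0, 0, 0]}, {"fingers": 10, "linear": [0, 0, 1], "rotation": [0, 0, 0]}]'

```text
t: 19.3
eef_pos: [0.6402, -0.1423, 0.0449]
tool_rot: [3.139, 0.0, 1.161]
force: [-2.4, 0.9, 3.3]
opening: 0.0256
```

>>> servo_tool --increments '[{"fingers": 26, "linear": [0, 0, 0], "rotation": [0, 0, 0]}, {"fingers": 30, "linear": [0, 0, 0], "rotation": [0, 0, 0]}, {"fingers": 60, "linear": [0, 0, 0], "rotation": [0, 0, 0]}, {"fingers": 70, "linear": [0, 0, 0], "rotation": [0, 0, 0]}]'

```text
t: 19.7
eef_pos: [0.6423, -0.143, 0.0474]
tool_rot: [3.133, -0.0, 1.161]
force: [0.7, -0.4, 0.4]
opening: 0.0583
```

>>> servo_tool --increments '[{"fingers": 70, "linear": [0, 0, -10], "rotation": [0, 0, 0]}, {"fingers": 70, "linear": [0, 0, -30], "rotation": [0, 0, 0]}, {"fingers": 70, "linear": [0, 0, -45], "rotation": [0, 0, 0]}, {"fingers": 70, "linear": [0, 0, -45], "rotation": [0, 0, 0]}]'

```text
t: 20.1
eef_pos: [0.6369, -0.1412, 0.1741]
tool_rot: [-3.134, 0.001, 1.161]
force: [0.6, 0.3, 0.6]
opening: 0.0704
```

```bash
python3 g.py .4634 .222 .17 1.159
```

```text
pos [ 0.6369 -0.1412  0.1741] rpy [-3.134e+00  1.000e-03  1.161e+00] -> mm [ 264.  -303.8    5.9] rot [-0.007  0.001  0.002]
```

>>> servo_tool --increments '[{"fingers": 70, "linear": [22, -25, 0], "rotation": [-0.007, 0, 0]}, {"fingers": 70, "linear": [30, -35, 0], "rotation": [0, 0, 0]}, {"fingers": 70, "linear": [30, -35, 0], "rotation": [0, 0, 0]}, {"fingers": 70, "linear": [30, -35, 0], "rotation": [0, 0, 0]}, {"fingers": 70, "linear": [30, -35, 0], "rotation": [0, 0, 0]}]'

```text
t: 20.6
eef_pos: [0.5491, 0.0542, 0.1904]
tool_rot: [3.112, -0.005, 1.151]
force: [0.6, 0.1, 0.3]
opening: 0.0701
```

>>> servo_tool --increments '[{"fingers": 70, "linear": [30, -35, 0], "rotation": [0, 0, 0]}, {"fingers": 70, "linear": [30, -35, 0], "rotation": [0, 0, 0]}, {"fingers": 70, "linear": [30, -35, 0], "rotation": [0, 0, 0]}, {"fingers": 70, "linear": [20, -24, 0], "rotation": [0, 0, 0]}, {"fingers": 70, "linear": [0, 0, 0], "rotation": [0, 0, 0]}]'

```text
t: 21.1
eef_pos: [0.4713, 0.2168, 0.1934]
tool_rot: [3.105, -0.012, 1.156]
force: [1.2, 0.1, -0.2]
opening: 0.0697
```

```bash
python3 g.py .4634 .222 .10 1.159; python3 m.py .6385 -.142 .017 .031 .06
```

```text
pos [0.4713 0.2168 0.1934] rpy [ 3.105 -0.012  1.156] -> mm [  0.4 -12.7  93. ] rot [ 0.037 -0.012 -0.003]
top 482 [ 0.6376 -0.142 ] [0.0359 0.0845] 66.5 z [0.0189 0.0216 0.0249]
side 521 [ 0.6415 -0.1421] [0.0377 0.0842] 66.5 z [0.0189 0.0235 0.0277]
```

Bearing measures (0.6396, −0.142) at −23.5°, within 2 mm and 0.1° of the tray. Now the pulley.

>>> servo_tool --increments '[{"fingers": 70, "linear": [0, -13, 0], "rotation": [0.037, -0.012, -0.003]}, {"fingers": 70, "linear": [0, 0, 35], "rotation": [0, 0, 0]}, {"fingers": 70, "linear": [0, 0, 40], "rotation": [0, 0, 0]}, {"fingers": 70, "linear": [0, 0, 10], "rotation": [0, 0, 0]}, {"fingers": 70, "linear": [0, 0, 0], "rotation": [0, 0, 0]}]'

```text
t: 21.7
eef_pos: [0.4666, 0.2158, 0.1109]
tool_rot: [3.134, -0.004, 1.149]
force: [-0.7, 0.2, 0.6]
opening: 0.0705
```

```bash
python3 g.py .4634 .222 .044 1.159
```

```text
pos [0.4666 0.2158 0.1109] rpy [ 3.134 -0.004  1.149] -> mm [ 4.1 -6.  66.8] rot [ 0.007 -0.004 -0.01 ]
```

>>> servo_tool --increments '[{"fingers": 70, "linear": [4, -6, 15], "rotation": [0.007, -0.004, -0.01]}, {"fingers": 70, "linear": [0, 0, 20], "rotation": [0, 0, 0]}, {"fingers": 70, "linear": [0, 0, 20], "rotation": [0, 0, 0]}, {"fingers": 70, "linear": [0, 0, 5], "rotation": [0, 0, 0]}]'

```text
t: 22.1
eef_pos: [0.4681, 0.223, 0.0545]
tool_rot: [3.134, -0.007, 1.158]
force: [-0.1, 0.2, -0.0]
opening: 0.0703
```

```bash
python3 g.py .4634 .222 .044 1.159
```

```text
pos [0.4681 0.223  0.0545] rpy [ 3.134 -0.007  1.158] -> mm [-2.9 -4.  10.5] rot [ 0.008 -0.007 -0.001]
```

>>> servo_tool --increments '[{"fingers": 70, "linear": [-3, -4, 8], "rotation": [0.008, -0.007, 0]}, {"fingers": 70, "linear": [0, 0, 3], "rotation": [0, 0, 0]}]'

```text
t: 22.3
eef_pos: [0.4641, 0.2224, 0.0443]
tool_rot: [3.141, -0.001, 1.158]
force: [-0.5, 0.2, -0.5]
opening: 0.0703
```

>>> servo_tool --increments '[{"fingers": 45, "linear": [0, 0, 0], "rotation": [0, 0, 0]}, {"fingers": 20, "linear": [0, 0, 0], "rotation": [0, 0, 0]}, {"fingers": 15, "linear": [0, 0, 0], "rotation": [0, 0, 0]}, {"fingers": 15, "linear": [0, 0, 0], "rotation": [0, 0, 0]}, {"fingers": 15, "linear": [0, 0, 0], "rotation": [0, 0, 0]}]'

```text
t: 22.8
eef_pos: [0.4656, 0.2231, 0.0467]
tool_rot: [3.138, -0.004, 1.158]
force: [-0.5, 0.9, -2.0]
opening: 0.0287
```

>>> servo_tool --increments '[{"fingers": 15, "linear": [0, 0, -10], "rotation": [0, 0, 0]}, {"fingers": 15, "linear": [0, 0, -25], "rotation": [0, 0, 0]}, {"fingers": 15, "linear": [0, 0, -30], "rotation": [0, 0, 0]}]'

```text
t: 23.1
eef_pos: [0.4609, 0.2213, 0.1085]
tool_rot: [-3.135, 0.005, 1.158]
force: [0.2, 1.1, -2.4]
opening: 0.0289
```

```bash
python3 g.py .6515 .1245 .11 1.159
```

```text
pos [0.4609 0.2213 0.1085] rpy [-3.135  0.005  1.158] -> mm [-12.2 213.4  -2.8] rot [-0.006  0.005 -0.001]
```

>>> servo_tool --increments '[{"fingers": 15, "linear": [-1, 15, -3], "rotation": [-0.006, 0.005, 0]}, {"fingers": 15, "linear": [-2, 36, 0], "rotation": [0, 0, 0]}, {"fingers": 15, "linear": [-2, 36, 0], "rotation": [0, 0, 0]}, {"fingers": 15, "linear": [-2, 36, 0], "rotation": [0, 0, 0]}, {"fingers": 15, "linear": [-2, 36, 0], "rotation": [0, 0, 0]}]'

```text
t: 23.6
eef_pos: [0.6087, 0.1483, 0.1163]
tool_rot: [3.135, -0.006, 1.164]
force: [-0.7, 1.0, -1.7]
opening: 0.0286
```

>>> servo_tool --increments '[{"fingers": 15, "linear": [-2, 36, 0], "rotation": [0, 0, 0]}, {"fingers": 15, "linear": [-1, 18, 0], "rotation": [0, 0, 0]}, {"fingers": 15, "linear": [0, 0, 0], "rotation": [0, 0, 0]}]'

```text
t: 23.9
eef_pos: [0.663, 0.118, 0.1137]
tool_rot: [3.134, -0.005, 1.159]
force: [-0.2, 0.6, -2.2]
opening: 0.0286
```

```bash
python3 g.py .6527 .124 .06 1.159
```

```text
pos [0.663  0.118  0.1137] rpy [ 3.134 -0.005  1.159] -> mm [  1.1 -12.3  53.7] rot [ 0.008 -0.005  0.   ]
```

>>> servo_tool --increments '[{"fingers": 15, "linear": [1, -12, 15], "rotation": [0.008, -0.005, 0]}, {"fingers": 15, "linear": [0, 0, 20], "rotation": [0, 0, 0]}, {"fingers": 15, "linear": [0, 0, 14], "rotation": [0, 0, 0]}, {"fingers": 15, "linear": [0, 0, 3], "rotation": [0, 0, 0]}]'

```text
t: 24.3
eef_pos: [0.6472, 0.1248, 0.0551]
tool_rot: [-3.135, 0.003, 1.159]
force: [-0.7, -0.0, -2.8]
opening: 0.0286
```

```bash
python3 g.py .6527 .124 .0467 1.159
```

```text
pos [0.6472 0.1248 0.0551] rpy [-3.135e+00  3.000e-03  1.159e+00] -> mm [1.5 5.4 8.3] rot [-0.007  0.003  0.   ]
```

>>> servo_tool --increments '[{"fingers": 15, "linear": [1.5, 5, 4], "rotation": [-0.007, 0.003, 0]}, {"fingers": 15, "linear": [0, 0, 2], "rotation": [0, 0, 0]}, {"fingers": 15, "linear": [0, 0, 1], "rotation": [0, 0, 0]}]'

```text
t: 24.6
eef_pos: [0.6508, 0.1253, 0.0465]
tool_rot: [-3.14, 0.001, 1.161]
force: [0.4, 0.1, -1.7]
opening: 0.0283
```

>>> servo_tool --increments '[{"fingers": 15, "linear": [0, 0, 1], "rotation": [0, 0, 0]}]'

```text
t: 24.7
eef_pos: [0.6511, 0.1254, 0.0463]
tool_rot: [-3.141, 0.0, 1.161]
force: [-1.9, -1.0, 0.9]
opening: 0.0286
```

>>> servo_tool --increments '[{"fingers": 15, "linear": [0, 0, 1], "rotation": [0, 0, 0]}]'

```text
t: 24.8
eef_pos: [0.6517, 0.1255, 0.0463]
tool_rot: [3.141, -0.0, 1.161]
force: [-1.3, -0.4, 1.0]
opening: 0.0285
```

>>> servo_tool --increments '[{"fingers": 29, "linear": [0, 0, 0], "rotation": [0, 0, 0]}, {"fingers": 33, "linear": [0, 0, 0], "rotation": [0, 0, 0]}, {"fingers": 60, "linear": [0, 0, 0], "rotation": [0, 0, 0]}, {"fingers": 75, "linear": [0, 0, 0], "rotation": [0, 0, 0]}]'

```text
t: 25.2
eef_pos: [0.6538, 0.1256, 0.0488]
tool_rot: [3.137, -0.003, 1.161]
force: [-0.2, -0.3, -0.1]
opening: 0.061
```

>>> servo_tool --increments '[{"fingers": 70, "linear": [0, 0, -10], "rotation": [0, 0, 0]}, {"fingers": 70, "linear": [0, 0, -30], "rotation": [0, 0, 0]}, {"fingers": 70, "linear": [0, 0, -45], "rotation": [0, 0, 0]}, {"fingers": 70, "linear": [0, 0, -45], "rotation": [0, 0, 0]}]'

```text
t: 25.6
eef_pos: [0.6484, 0.1248, 0.175]
tool_rot: [-3.132, 0.005, 1.161]
force: [1.2, 0.6, 0.5]
opening: 0.0698
```

```bash
python3 g.py .473 -.006 .17 1.159
```

```text
pos [0.6484 0.1248 0.175 ] rpy [-3.132  0.005  1.161] -> mm [-189.9 -108.7    7. ] rot [-0.009  0.005  0.002]
```

>>> servo_tool --increments '[{"fingers": 70, "linear": [-20, -11, 0], "rotation": [-0.009, 0.005, 0]}, {"fingers": 70, "linear": [-38, -22, 0], "rotation": [0, 0, 0]}, {"fingers": 70, "linear": [-38, -22, 0], "rotation": [0, 0, 0]}, {"fingers": 70, "linear": [-38, -22, 0], "rotation": [0, 0, 0]}, {"fingers": 70, "linear": [-38, -22, 0], "rotation": [0, 0, 0]}]'

```text
t: 26.1
eef_pos: [0.4949, 0.006, 0.1902]
tool_rot: [3.115, -0.013, 1.167]
force: [0.0, -0.7, 1.1]
opening: 0.07
```

>>> servo_tool --increments '[{"fingers": 70, "linear": [-10, -5, 0], "rotation": [0, 0, 0]}, {"fingers": 70, "linear": [0, 0, 0], "rotation": [0, 0, 0]}]'

```text
t: 26.3
eef_pos: [0.4832, -0.0034, 0.1913]
tool_rot: [3.112, -0.013, 1.163]
force: [0.8, 1.1, -0.5]
opening: 0.0702
```

```bash
python3 g.py .473 -.006 .12 1.159; python3 m.py .6515 .1245 .045 .07 .05; python3 m.py .6515 .1245 .018 .032 .05
```

```text
pos [ 0.4832 -0.0034  0.1913] rpy [ 3.112 -0.013  1.163] -> mm [ -7.4 -10.4  71. ] rot [ 0.029 -0.013  0.004]
top 227 [0.6482 0.1257] [0.0289 0.0285] 56.7 z [0.0497 0.057  0.0598]
side 168 [0.6526 0.1263] [0.0314 0.029 ] 63.6 z [0.0461 0.0591 0.0615]
top 607 [0.6516 0.1305] [0.0584 0.0688] 58.9 z [0.0205 0.0235 0.0262]
side 400 [0.6517 0.1251] [0.0653 0.0671] 64.5 z [0.0229 0.0261 0.0292]
```

Pulley measures (0.6504, 0.126), within 2 mm of the round tray's centre. Now the motor.

>>> servo_tool --increments '[{"fingers": 70, "linear": [-7, -10, 0], "rotation": [0.029, -0.013, 0.004]}, {"fingers": 70, "linear": [0, 0, 35], "rotation": [0, 0, 0]}, {"fingers": 70, "linear": [0, 0, 35], "rotation": [0, 0, 0]}, {"fingers": 70, "linear": [0, 0, 5], "rotation": [0, 0, 0]}, {"fingers": 70, "linear": [0, 0, 0], "rotation": [0, 0, 0]}]'

```text
t: 27.0
eef_pos: [0.4787, -0.0017, 0.1161]
tool_rot: [3.14, -0.002, 1.167]
force: [-0.1, 0.3, 0.9]
opening: 0.07
```

```bash
python3 g.py .473 -.006 .057 1.159
```

```text
pos [ 0.4787 -0.0017  0.1161] rpy [ 3.140e+00 -2.000e-03  1.167e+00] -> mm [-6.3 -3.6 59.1] rot [ 0.001 -0.002  0.008]
```

>>> servo_tool --increments '[{"fingers": 70, "linear": [-6, -4, 10], "rotation": [0.001, -0.002, 0.008]}, {"fingers": 70, "linear": [0, 0, 20], "rotation": [0, 0, 0]}, {"fingers": 70, "linear": [0, 0, 18], "rotation": [0, 0, 0]}, {"fingers": 70, "linear": [0, 0, 6], "rotation": [0, 0, 0]}]'

```text
t: 27.4
eef_pos: [0.4773, -0.0061, 0.0661]
tool_rot: [3.131, -0.002, 1.16]
force: [-0.7, 0.1, 0.7]
opening: 0.0703
```

```bash
python3 g.py .473 -.006 .057 1.159
```

```text
pos [ 0.4773 -0.0061  0.0661] rpy [ 3.131e+00 -2.000e-03  1.160e+00] -> mm [-1.6 -4.1  9.1] rot [ 0.01  -0.002  0.001]
```

>>> servo_tool --increments '[{"fingers": 70, "linear": [-2, -4, 7], "rotation": [0.01, -0.002, 0]}, {"fingers": 70, "linear": [0, 0, 3], "rotation": [0, 0, 0]}]'

```text
t: 27.6
eef_pos: [0.4735, -0.0066, 0.0568]
tool_rot: [3.14, -0.0, 1.16]
force: [-0.4, -0.9, 0.5]
opening: 0.0699
```

>>> servo_tool --increments '[{"fingers": 50, "linear": [0, 0, 0], "rotation": [0, 0, 0]}, {"fingers": 25, "linear": [0, 0, 0], "rotation": [0, 0, 0]}, {"fingers": 20, "linear": [0, 0, 0], "rotation": [0, 0, 0]}, {"fingers": 20, "linear": [0, 0, 0], "rotation": [0, 0, 0]}, {"fingers": 20, "linear": [0, 0, 0], "rotation": [0, 0, 0]}]'

```text
t: 28.1
eef_pos: [0.4743, -0.0068, 0.0582]
tool_rot: [3.138, -0.001, 1.159]
force: [-0.7, -0.1, -2.0]
opening: 0.0348
```

>>> servo_tool --increments '[{"fingers": 20, "linear": [0, 0, -10], "rotation": [0, 0, 0]}, {"fingers": 20, "linear": [0, 0, -25], "rotation": [0, 0, 0]}, {"fingers": 20, "linear": [0, 0, -35], "rotation": [0, 0, 0]}]'

```text
t: 28.4
eef_pos: [0.4686, -0.0061, 0.1242]
tool_rot: [-3.131, 0.003, 1.159]
force: [0.7, -0.3, -2.6]
opening: 0.035
```

```bash
python3 g.py .46 .217 .13 1.159; cat > t.py <<'E'
from h import *
for n in("top","side"):
    s=snapshot(n);P=cloud(s);c=cv2.cvtColor(s["color"],cv2.COLOR_RGB2HSV)
    m=(c[...,0]>100)&(c[...,0]<130)&(c[...,1]>120)&(c[...,2]>25)&(np.hypot(P[...,0]-.46,P[...,1]-.217)<.08)
    ys,xs=np.nonzero(m);print(n,cv2.minAreaRect(plane(s,np.c_[xs,ys],.008).astype(np.float32)))
E
python3 t.py
```

```text
pos [ 0.4686 -0.0061  0.1242] rpy [-3.131e+00  3.000e-03  1.159e+00] -> mm [201.  -97.2  -5.4] rot [-0.011  0.003  0.   ]
top ((0.458210825920105, 0.21720442175865173), (0.0877886414527893, 0.08764322847127914), 23.312091827392578)
side ((0.4611833095550537, 0.21722941100597382), (0.09213626384735107, 0.09418047964572906), 23.538793563842773)
```

>>> servo_tool --increments '[{"fingers": 20, "linear": [16, -8, -5], "rotation": [-0.011, 0.003, 0]}, {"fingers": 20, "linear": [35, -17, 0], "rotation": [0, 0, 0]}, {"fingers": 20, "linear": [35, -17, 0], "rotation": [0, 0, 0]}, {"fingers": 20, "linear": [35, -17, 0], "rotation": [0, 0, 0]}, {"fingers": 20, "linear": [35, -17, 0], "rotation": [0, 0, 0]}]'

```text
t: 29.0
eef_pos: [0.4667, 0.1679, 0.1342]
tool_rot: [3.124, -0.003, 1.15]
force: [0.4, 0.3, -3.5]
opening: 0.0347
```

>>> servo_tool --increments '[{"fingers": 20, "linear": [30, -14, 0], "rotation": [0, 0, 0]}, {"fingers": 20, "linear": [15, -7, 0], "rotation": [0, 0, 0]}, {"fingers": 20, "linear": [0, 0, 0], "rotation": [0, 0, 0]}]'

```text
t: 29.3
eef_pos: [0.4632, 0.2232, 0.1312]
tool_rot: [3.127, -0.002, 1.156]
force: [-0.3, -0.7, -2.5]
opening: 0.0348
```

```bash
python3 g.py .460 .2172 .075 1.159
```

```text
pos [0.4632 0.2232 0.1312] rpy [ 3.127e+00 -2.000e-03  1.156e+00] -> mm [-6.9 -1.3 56.2] rot [ 0.014 -0.002 -0.003]
```

>>> servo_tool --increments '[{"fingers": 20, "linear": [-7, -1, 15], "rotation": [0.014, -0.002, -0.003]}, {"fingers": 20, "linear": [0, 0, 20], "rotation": [0, 0, 0]}, {"fingers": 20, "linear": [0, 0, 18], "rotation": [0, 0, 0]}, {"fingers": 20, "linear": [0, 0, 3], "rotation": [0, 0, 0]}]'

```text
t: 29.7
eef_pos: [0.4573, 0.2127, 0.0693]
tool_rot: [-3.138, 0.004, 1.158]
force: [-1.2, -0.6, -3.7]
opening: 0.0352
```

```bash
python3 g.py .460 .2172 .0582 1.159
```

```text
pos [0.4573 0.2127 0.0693] rpy [-3.138  0.004  1.158] -> mm [ 5.2  0.7 11. ] rot [-0.004  0.004 -0.001]
```

>>> servo_tool --increments '[{"fingers": 20, "linear": [5, 1, 5], "rotation": [-0.004, 0.004, 0]}, {"fingers": 20, "linear": [0, 0, 3], "rotation": [0, 0, 0]}, {"fingers": 20, "linear": [0, 0, 1], "rotation": [0, 0, 0]}]'

```text
t: 30.0
eef_pos: [0.4599, 0.2146, 0.0584]
tool_rot: [-3.14, 0.002, 1.155]
force: [0.2, 0.7, -2.7]
opening: 0.0351
```

>>> servo_tool --increments '[{"fingers": 20, "linear": [0, 0, 1], "rotation": [0, 0, 0]}, {"fingers": 20, "linear": [0, 0, 1], "rotation": [0, 0, 0]}]'

```text
t: 30.2
eef_pos: [0.4608, 0.2148, 0.0583]
tool_rot: [-3.141, 0.001, 1.155]
force: [-2.0, -0.3, 1.2]
opening: 0.0347
```

Contact is felt. Release, lift and retreat.

>>> servo_tool --increments '[{"fingers": 36, "linear": [0, 0, 0], "rotation": [0, 0, 0]}, {"fingers": 40, "linear": [0, 0, 0], "rotation": [0, 0, 0]}, {"fingers": 70, "linear": [0, 0, 0], "rotation": [0, 0, 0]}, {"fingers": 75, "linear": [0, 0, 0], "rotation": [0, 0, 0]}]'

```text
t: 30.6
eef_pos: [0.4635, 0.2158, 0.061]
tool_rot: [3.136, -0.004, 1.156]
force: [0.6, 0.2, 0.7]
opening: 0.0674
```

>>> servo_tool --increments '[{"fingers": 70, "linear": [0, 0, -10], "rotation": [0, 0, 0]}, {"fingers": 70, "linear": [0, 0, -30], "rotation": [0, 0, 0]}, {"fingers": 70, "linear": [0, 0, -45], "rotation": [0, 0, 0]}, {"fingers": 70, "linear": [0, 0, -45], "rotation": [0, 0, 0]}]'

```text
t: 31.0
eef_pos: [0.4583, 0.2142, 0.1888]
tool_rot: [-3.136, 0.007, 1.156]
force: [0.5, 0.3, 0.1]
opening: 0.0701
```

>>> servo_tool --increments '[{"fingers": 70, "linear": [40, -18, -5], "rotation": [0, 0, 0]}, {"fingers": 70, "linear": [40, -18, 0], "rotation": [0, 0, 0]}, {"fingers": 70, "linear": [40, -18, 0], "rotation": [0, 0, 0]}, {"fingers": 70, "linear": [40, -18, 0], "rotation": [0, 0, 0]}, {"fingers": 70, "linear": [40, -18, 0], "rotation": [0, 0, 0]}]'

```text
t: 31.5
eef_pos: [0.4642, 0.4391, 0.2126]
tool_rot: [3.129, -0.014, 1.147]
force: [0.5, -0.7, 0.7]
opening: 0.0701
```

>>> servo_tool --increments '[{"fingers": 70, "linear": [40, -18, 0], "rotation": [0, 0, 0]}, {"fingers": 70, "linear": [40, -18, 0], "rotation": [0, 0, 0]}, {"fingers": 70, "linear": [0, 0, 0], "rotation": [0, 0, 0]}, {"fingers": 70, "linear": [0, 0, 0], "rotation": [0, 0, 0]}]'

```text
t: 31.9
eef_pos: [0.4628, 0.5364, 0.2164]
tool_rot: [3.128, -0.018, 1.152]
force: [0.3, 0.3, 0.1]
opening: 0.07
```

```bash
echo motor;python3 m.py .46 .217 .08 .1 .05;python3 m.py .46 .217 .015 .031 .05; echo pulley;python3 m.py .6515 .1245 .045 .07 .05;echo bearing; python3 m.py .6385 -.142 .017 .031 .06;echo cover;python3 m.py .4717 -.242 .082 .1 .06;python3 m.py .4717 -.242 .043 .052 .06
python3 - <<'E'
from h import *
s=snapshot("top");t=snapshot("side")
a=s["color"][:,:,::-1];b=t["color"][:,:,::-1]
cv2.imwrite("pics/fin.png",cv2.convertScaleAbs(np.vstack([cv2.resize(a[60:340,40:520],(560,300)),cv2.resize(b[80:400,100:450],(560,300))]) ,alpha=1.4))
E
```

```text
motor
top 350 [0.4578 0.2148] [0.0343 0.0347] 44.4 z [0.0845 0.0874 0.0896]
side 189 [0.4616 0.2145] [0.0355 0.0347] 74.3 z [0.0817 0.0894 0.0915]
top 499 [0.4575 0.2154] [0.0563 0.0566] 39.0 z [0.018  0.0215 0.0249]
side 339 [0.4608 0.2148] [0.0561 0.0603] 42.3 z [0.0166 0.0234 0.0279]
pulley
top 227 [0.6484 0.1258] [0.029  0.0293] 21.3 z [0.0493 0.0574 0.0597]
side 165 [0.6526 0.1258] [0.0305 0.0292] 34.4 z [0.0469 0.059  0.0617]
bearing
top 483 [ 0.6376 -0.1421] [0.036  0.0848] 66.6 z [0.0187 0.0215 0.0246]
side 530 [ 0.6409 -0.1425] [0.0377 0.0841] 67.6 z [0.0185 0.0236 0.0277]
cover
top 175 [ 0.4692 -0.2391] [0.0218 0.0231] 6.5 z [0.0877 0.0914 0.0937]
side 207 [ 0.4732 -0.2398] [0.0227 0.0229] 32.9 z [0.0838 0.0928 0.0946]
top 1758 [ 0.4626 -0.2447] [0.0938 0.0909] 75.9 z [0.0436 0.0456 0.0481]
side 1926 [ 0.473  -0.2409] [0.098  0.1012] 3.0 z [0.0446 0.0472 0.0493]
```

View pics/fin.png

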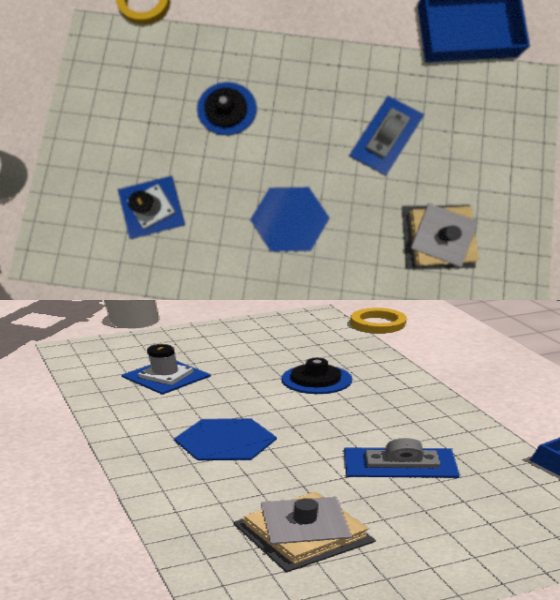

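The picture shows all three parts upright and centred on their own trays: pulley (227,108), motor (150,205) and bearing (387,135). The cover (446,233) lies on the pile, the hexagon (290,218) is empty and the arm is clear.

```bash
python3 -c "
from rig import order
print(order.hand_in())"
```

```text
the job is handed in; nothing more can be done
None
```

The job is done and handed in at about 32 s of robot time. I set the cover on the pile, whose top I felt at about 40 mm. The motor was parked on the spare tray, then the bearing, pulley and motor went to their own trays. Each was lowered until I felt contact, then released.

Final checks, averaging both cameras:

| Item | Offset from the middle of its place |
|---|---|
| Pulley | about 2 mm |
| Motor | about 2–3 mm |
| Bearing | about 1 mm, and within about 1° of the tray's length |
| Cover | about 2–3 mm, measured against the boards (centred on the base within 3 mm) |

In the final pictures everything is upright, the spare tray is empty and the arm is clear of all of it.

- **Camera disagreement:** the two cameras differ by about 4 mm in x and 2 mm in z. Their average matched the tool position in the one place I compared it, when the motor was released on the spare tray.
- **Cover regrasp:** my first grasp of the cover knob was too high, so I opened and gripped lower before lifting.
- **One bad reading:** the top camera's fit of the cover plate was contaminated by the surrounding boards. I used the knob position instead.

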